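# Refill the sanding-block dispenser

### The arm

A 6-joint arm with a two-finger parallel gripper is mounted at the origin on the work surface; the furniture and walls round the work are solid. World frame = base frame: x ahead of the robot, y to its left, z up, the work surface at z = 0. Lengths are in m, angles in rad, forces in N, time in s.
With the tool pointing down it reaches from about 0.4 to 0.925 m from the base axis. Payload 3.4 kg.
Tool frame: the origin (TCP) lies on the centre line of the jaws, within the pads' length; the fingertips stand 19 mm ahead of it and the grasp point (between the pads) is the TCP; z points along the fingers, y is the line along which they close (so a half turn about z gives the same grasp; the last joint's range is limited). The gripper opens to 85 mm and grips with 20 to 120 N. Pads are 22 mm wide; open, the fingers measure 114 mm over their backs; the gripper's body (76 mm by 85 mm) begins 54 mm behind the grasp point. The pads swing forward as they close: fully open they stand 13 mm farther back than shut.
Start: joints at [-0.073, 0.307, 1.506, -0, 1.328, -0.073], TCP at [0.575, -0, 0.25] pointing down, gripper open.
Joint ranges: [-3.12, 3.12], [-1.05, 2.28], [0.14, 2.33], [-1.42, 4.57], [0.1, 2.73], [-2.68, 2.68]. Speed limits (rad/s): [2.57, 2.57, 3.14, 3.14, 3.14, 3.14].

### API

Orientations are given as a rotation vector (axis times angle).
In Python, from workcell import env gives the robot as it stands.
- The arm moves only by the tool apply_moves, never from a script. Its argument "series" is a list of rows, each an object of numbers: "tx", "ty", "tz": the shift along the tool's x, y, z each as a share of 30 mm, from -1 to 1; "ax", "ay", "az": the turn, a rotation vector about the tool's x, y, z each as a share of 5 degrees, from -1 to 1. A call has exactly 5 rows; each row shifts and turns the commanded pose from where the row before left it, along the tool's axes as they then stand; what a row does not reach is not made up. A row lasts 1/10 s, in which the tool goes at most 50 mm and 8.59 degrees, less where a joint would pass 70% of its speed; a pose out of reach is approached as far as the arm can. A call with a number of a shift or a turn outside -1 to 1 is refused whole. A call with a gripper value outside its range is refused whole. "fingers" is the closure, from 0 (fully open) to 1 (shut), set as the call begins (left out, the last holds). The fingers move at their own pace and stop on an object; "squeeze" is the grip in N (left out, the last holds). Time passes only in rows, so rows that do not move let the fingers close, or fill a call up. It gives the time, the measured TCP pose, the force, the opening and the grip force at its end, in the units of the state.
- env.sense(): the state, without advancing time (a new reading comes with each control period).
- env.grab_frame(name): name is "scene" or "side" or "wrist"; returns a dict with "pixels" (420x560x3 uint8, red, green, blue), "fx", "fy", "cx", "cy" (pixels), "origin" and "attitude" of the camera in the world. Camera axes: x right, y up, looking along -z (the intrinsics and any distortion apply to the point x, -y, -z); pixel columns grow to the right and rows downward; lengths in m; the calibration is good to about 2 mm. A picture is of the moment at which its call begins. There is no depth.
- env.hand_in(): hands the job in; it is judged then, once.
Trained networks look in a picture, given as the dict that the camera call returned (one of the last four; its "shot" number tells which), for a name from the list of things; names that differ only in an ending like _2 or _b are one class to them, and where a whole thing is asked for, a point or a joint stands for the part that bears it (a point fixed in the world has none). Each returns a list of dicts, best first, with "score" (0 to 1); they miss things now and then, are a little off and sometimes report something else, mostly with a low value. They report only what shows in the picture. A call takes as long as a camera call. They do not tell look-alikes from the thing itself.
- env.regions_of(picture, thing): "pixels" (420x560 bool, what is visible of it) and "point" ([column, row] in pixels, amid what is visible of it).
The state is a dict: "clock": time; "joints": joint angles; "joint_vel": joint speeds; "joint_torque": joint torques, N m; "tool_pos": TCP position; "tcp_rot": TCP orientation; "force": force on the tool from outside, world axes, zero at the start; "torque": the same for the moment, N m; "opening": opening from 0.0 (shut) to 1.0 (fully open); "grasp_force": force on a finger pad.
Only numpy, scipy, OpenCV 4.12 (cv2) and the standard library are available. Lean on these libraries where they do the work, as an engineer would, in place of code of your own. Each camera call takes 0.05 s, during which the arm holds its last target. There are 200 camera calls.

### The job

Pick up the brown sanding block and drop it, lengthwise and lying flat, through the mouth at the top of the plywood gravity dispenser, so that it slides down the chute by itself and comes to rest against the stop at the foot.

Things in the scene. Friction and masses are not known exactly. Their poses are not given: they have to be found in the camera images.
- block_centre (a point): Centre of the loose dark brown foam sanding block, 28 x 70 x 16 mm (its own x, y, z), about 30 g, lying flat on the table (centre 8 mm above it). Its y axis runs along the 70 mm length; either end may lead. An olive model cabin part of like size and two small paint pots stand about 12 cm away and are not wanted.
- mouth (a point): Centre of the fixed dispenser's level mouth at its rim, 200 mm above the table. Opening 112 mm along this point's x, 52 mm along y; z up; walls 6 mm. x points uphill: the slick floor slopes down 27 degrees towards -x, 25 mm below the rim at the +x end, 53 mm at the centre. The block fits only with its length along x (within 15 degrees). Released just above the rim it falls in and slides down.
- foot (a point): Where the block's centre rests on the sloping floor, lengthwise, its lower end against the stop at the foot of the chute (axes as the mouth's; 213 mm downhill of the mouth's centre, horizontally, and 153 mm below the rim). The block gets here under a cross-board at the mouth's downhill end, 57 mm above the floor, then down an open chute 52 mm wide with walls 30 mm high.
Not all that is in view belongs to the job. Leave any blue or pink look-alike of the part that bears block_centre alone.

How it is judged:
On the way:
1. the block goes in through the mouth at the top (z of block_centre in the frame of mouth between -0.08 and 0 m and x of block_centre in the frame of mouth between -0.06 and 0.056 m and y of block_centre in the frame of mouth between -0.026 and 0.026 m), for 0.04 s.
At the end, for the whole second after the job is handed in: The sanding block, having gone in through the mouth, lies still in the foot of the chute: its centre within 22 mm of the foot point, its length along the chute (it then leans at the 27 degrees of the slope and may lie a little askew) (distance between block_centre and foot below 0.022 m and angle between the y axis of block_centre and the x axis of foot, either way round below 0.65 rad); the robot touches nothing.
It also fails if it takes over 40 s, if anything falls off the work surface, if the arm or the gripper's body presses on something with over 40 N, if the wrist force passes 120 N, or if a joint passes its speed limit or range.

## Working session

There is one attempt and no reset: what is moved stays moved. The work goes in short steps, Python scripts to look and compute and a tool call to move; the robot and the scene stay as the last step left them, time stands still between calls to the robot, and variables do not carry over. Pictures are saved under pics/ and viewed, at most 10 in all, crops included, and the job is handed in when it is done.

Besides the shell and the picture viewer there is one more tool, called after "Call:" as a command line: name --argument value ..., lists and objects as JSON in quotes. apply_moves: Moves the arm, as the interface text tells. Its arguments: {"type":"object","properties":{"series":{"type":"array"},"fingers":{"type":"number"},"squeeze":{"type":"number"}},"required":["series"]}

```bash
mkdir -p pics
cat > h.py <<'E'
import numpy as np, cv2
from workcell import env
from scipy.spatial.transform import Rotation as R
def att(p):
    a=np.array(p["attitude"],float)
    return a if a.shape==(3,3) else R.from_rotvec(a).as_matrix()
def ray(p,uv):
    d=np.array([(uv[0]-p["cx"])/p["fx"],-(uv[1]-p["cy"])/p["fy"],-1.])
    return np.array(p["origin"]),att(p)@d
def onz(p,uv,z):
    o,d=ray(p,uv); return o+d*(z-o[2])/d[2]
def proj(p,X):
    c=att(p).T@(np.array(X)-p["origin"]); return [p["cx"]+p["fx"]*c[0]/-c[2], p["cy"]-p["fy"]*c[1]/-c[2]]
def save(p,n): cv2.imwrite("pics/"+n,np.ascontiguousarray(p["pixels"][:,:,::-1]))
E
python3 - <<'E'
from h import *
ims=[]
for n in ["scene","side"]:
    p=env.grab_frame(n); ims.append(p["pixels"])
    print(n,{k:v for k,v in p.items() if k!="pixels"})
    for t in ["block_centre","mouth","foot"]:
        try:
            for r in env.regions_of(p,t)[:5]:
                q=r["point"]; print(t,round(r["score"],2),q,r["pixels"].sum(),onz(p,q,.016).round(3))
        except Exception as e: print(t,e)
    save(p,n+"1.png")
print(env.sense())
E
```

```text
scene {'fx': 490.6590442662475, 'fy': 490.6590442662475, 'cx': 285.88338508334033, 'cy': 211.62161250689405, 'origin': array([-0.05852685, -1.0930212 ,  0.95445277]), 'attitude': array([ 0.92669503, -0.24521452, -0.42838441]), 'shot': 1}
block_centre 0.68 [368.5, 303.8] 254 [ 0.566 -0.397  0.016]
block_centre 0.65 [289.6, 220.0] 142 [0.55  0.019 0.016]
block_centre 0.57 [315.2, 232.0] 197 [ 0.593 -0.071  0.016]
mouth 0.74 [259.1, 191.9] 4004 [0.53  0.211 0.016]
mouth 0.34 [317.7, 228.6] 182 [ 0.609 -0.059  0.016]
foot 0.78 [258.3, 189.6] 4070 [0.534 0.225 0.016]
side {'fx': 420.2233517487329, 'fy': 420.2233517487329, 'cx': 278.9633681876031, 'cy': 209.4723747982508, 'origin': array([ 0.18519209, -0.80656641,  0.67655401]), 'attitude': array([ 0.97704481, -0.19235479, -0.37214392]), 'shot': 2}
block_centre 0.72 [287.6, 230.1] 243 [0.556 0.019 0.016]
block_centre 0.71 [376.6, 343.1] 380 [ 0.563 -0.386  0.016]
block_centre 0.7 [316.3, 249.7] 307 [ 0.588 -0.085  0.016]
mouth 0.77 [253.8, 192.6] 5534 [0.541 0.237 0.016]
foot 0.6 [254.0, 193.9] 5595 [0.538 0.23  0.016]
{'clock': 0.4, 'joints': array([-7.35011009e-02,  3.06932531e-01,  1.50658809e+00,  2.00477213e-05,
        1.32841573e+00, -7.35271280e-02]), 'joint_vel': array([ 0.00044922, -0.00089515, -0.0015008 ,  0.00021753, -0.00056319,
       -0.0010776 ]), 'joint_torque': array([ 1.12364794e-04, -4.56959260e+01, -2.51918346e+01, -1.81693795e-04,
        5.16069806e-03, -2.58216352e-05]), 'tool_pos': array([ 5.74903380e-01, -1.11699461e-05,  2.50157788e-01]), 'tcp_rot': array([-2.22122490e+00, -2.22127202e+00,  3.29507989e-04]), 'force': array([-0.06285435,  0.3856586 , -0.47161741]), 'torque': array([-0.02623667, -0.03406408, -0.01706429]), 'grasp_force': 0.0, 'opening': 1.0022382932982834}
```

View pics/scene1.png

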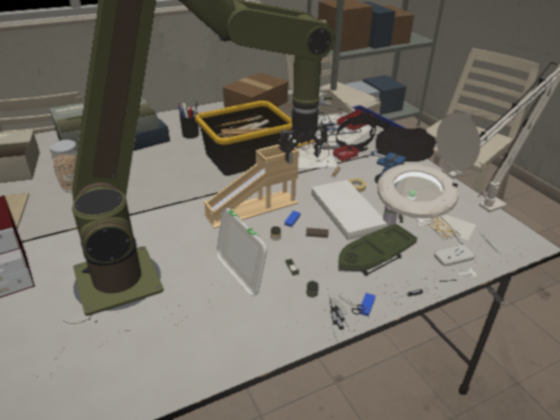

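View pics/side1.png

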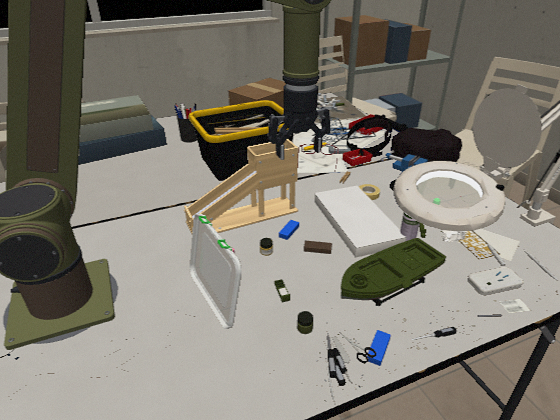

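The brown block shows at (317,232) in scene and (318,247) in side. Possible mistakes in side are the blue look-alikes at (289,229) and (380,347), the olive cabin at (283,290), and the pots at (266,246) and (305,322). I choose (318,247) and will check it in a close crop together with the dispenser.

Run:
```python
from h import *
p=env.grab_frame("side"); a=p["pixels"]
c=cv2.resize(a[130:260,180:340],None,fx=4.6,fy=4.6,interpolation=cv2.INTER_CUBIC)
cv2.imwrite("pics/c1.png",c[:,:,::-1])
w=env.grab_frame("wrist"); save(w,"w1.png"); print({k:v for k,v in w.items() if k!="pixels"})
for q in (p,w,env.grab_frame("scene")):
  for r in env.regions_of(q,"block_centre")[:5]:
    m=r["pixels"]; col=q["pixels"][m].mean(0)
    rect=cv2.minAreaRect(np.argwhere(m)[:,::-1].astype(np.float32))
    b=cv2.boxPoints(rect); print(r["score"],r["point"],col.round(),onz(q,r["point"],.012).round(3),[onz(q,x,.012)[:2].round(3).tolist() for x in b])
```

```text
{'fx': 350.1761341921453, 'fy': 350.1761341921453, 'cx': 277.33495294982913, 'cy': 214.14333021387372, 'origin': array([0.57607025, 0.07850397, 0.37437212]), 'attitude': array([-3.1249301e-01,  2.3508332e-04, -3.3199697e-04]), 'shot': 4}
0.85 [377.8, 344.4] [ 36.  86. 187.] [ 0.566 -0.387  0.012] [[0.523, -0.408], [0.584, -0.354], [0.603, -0.377], [0.541, -0.428]]
0.7 [289.5, 228.3] [ 34.  79. 171.] [0.566 0.03  0.012] [[0.523, 0.019], [0.593, 0.077], [0.6, 0.034], [0.531, -0.02]]
0.51 [317.7, 247.8] [73. 59. 47.] [ 0.597 -0.076  0.012] [[0.556, -0.072], [0.578, -0.032], [0.638, -0.07], [0.614, -0.107]]
0.97 [273.2, 146.3] [ 50.  88. 170.] [0.572 0.034 0.012] [[0.529, 0.024], [0.585, 0.067], [0.604, 0.044], [0.547, -0.001]]
0.93 [78.9, 155.7] [169. 113. 134.] [0.371 0.025 0.012] [[0.339, 0.045], [0.367, 0.065], [0.408, 0.007], [0.38, -0.015]]
0.82 [301.8, 234.6] [66. 55. 47.] [ 0.603 -0.062  0.012] [[0.564, -0.058], [0.581, -0.031], [0.641, -0.071], [0.625, -0.1]]
0.73 [292.0, 218.1] [ 79.  98. 159.] [0.565 0.03  0.012] [[0.526, 0.028], [0.597, 0.074], [0.599, 0.029], [0.529, -0.014]]
0.69 [366.2, 305.1] [ 76.  96. 157.] [ 0.561 -0.395  0.012] [[0.522, -0.408], [0.587, -0.349], [0.607, -0.376], [0.542, -0.433]]
0.47 [317.5, 232.3] [90. 81. 73.] [ 0.602 -0.071  0.012] [[0.58, -0.036], [0.64, -0.065], [0.616, -0.104], [0.558, -0.076]]
```

View pics/c1.png

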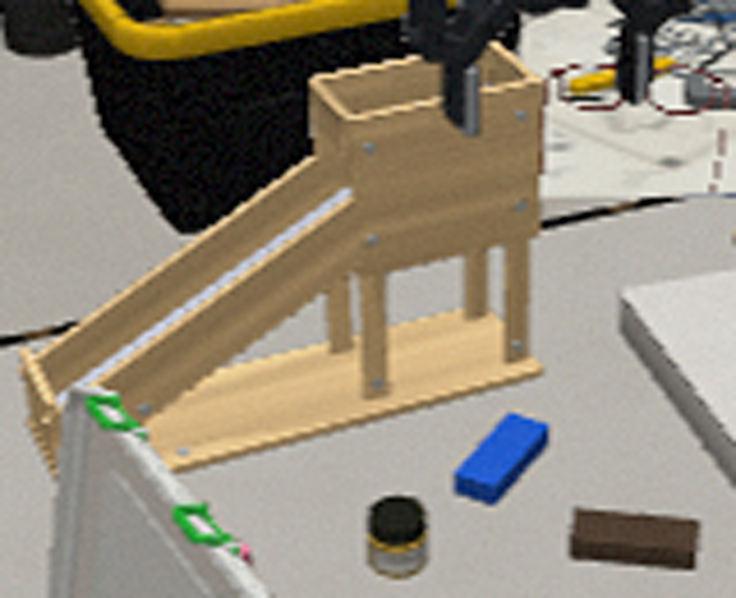

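View pics/w1.png

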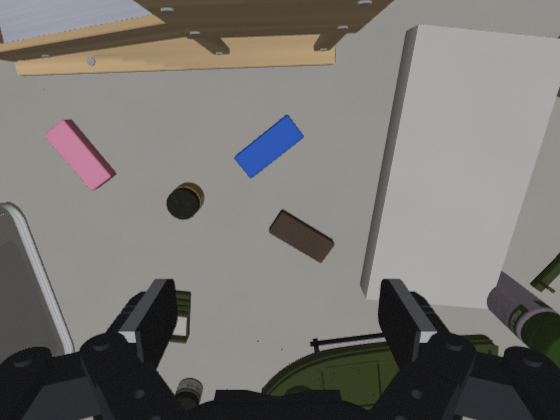

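The crop confirms the brown block, and blue and pink look-alikes lie nearby (wrist: brown (302,236), blue (270,146), pink (79,156)). The rim and dispenser are clear in the side crop, with the mouth at the right and the chute running down to the left.

Run:
```python
from h import *
p=env.grab_frame("side")
C=[(312,80),(348,122),(541,82),(495,45)]
P=[onz(p,(180+u/4.6,130+v/4.6),.2)[:2] for u,v in C]
print(np.round(P,4),np.mean(P,0))
for i in range(4):
    d=P[(i+1)%4]-P[i]; print(np.linalg.norm(d).round(4),np.degrees(np.arctan2(d[1],d[0])).round(1))
w=env.grab_frame("wrist")
hsv=cv2.cvtColor(w["pixels"],cv2.COLOR_RGB2GRAY)
r=[r for r in env.regions_of(w,"block_centre") if 285<r["point"][0]<320 and 220<r["point"][1]<250][0]
B=[onz(w,x,.012)[:2] for x in np.argwhere(r["pixels"])[:,::-1]]
rc=cv2.minAreaRect(np.array(B,np.float32)*1000); print(rc,cv2.boxPoints(rc))
```

```text
[[0.5078 0.173 ]
 [0.5078 0.113 ]
 [0.6279 0.1167]
 [0.6249 0.175 ]] [0.56708288 0.14440366]
0.06 -90.0
0.1202 1.8
0.0584 93.0
0.1171 -179.0
((603.2928466796875, -63.9737548828125), (33.967201232910156, 74.58064270019531), 57.73042297363281) [[562.6946   -58.42473 ]
 [625.75586  -98.24359 ]
 [643.8911   -69.52278 ]
 [580.82983  -29.703918]]
```

Call:
apply_moves --series '[{"tx":-0.43,"ty":0.19},{"tx":-0.43,"ty":0.19},{"tx":-0.43,"ty":0.19},{"tx":-0.43,"ty":0.19},{"tx":-0.42,"ty":0.18}]' --fingers 0

```text
invalid input at $.series[0]: expected keys tx, ty, tz, ax, ay, az
```

Call:
apply_moves --series '[{"az":-1,"tz":0.3},{"az":-1,"tz":0.3},{"az":-1,"tz":0.3},{"az":-1,"tz":0.3},{"az":-1,"tz":0.3}]'

```text
invalid input at $.series[0]: expected keys tx, ty, tz, ax, ay, az
```

Call:
apply_moves --series '[{"az":-1,"tz":0.4},{"az":-1,"tz":0.4},{"az":-1,"tz":0.4},{"az":-1,"tz":0.4},{"az":-1,"tz":0.4}]'

```text
invalid input at $.series[0]: expected keys tx, ty, tz, ax, ay, az
```

Call:
apply_moves --series '[{"az":-1},{"az":-0.54},{},{},{}]'

```text
invalid input at $.series[0]: expected keys tx, ty, tz, ax, ay, az
```

Run:
```python
from h import *
s=env.sense(); M=R.from_rotvec(s["tcp_rot"]).as_matrix(); print(s["clock"],s["tool_pos"],M.round(3),s["joints"].round(2))
w=env.grab_frame("wrist"); save(w,"w2.png")
for r in env.regions_of(w,"block_centre"):
    col=w["pixels"][r["pixels"]].mean(0).round()
    B=[onz(w,x,.014)[:2] for x in np.argwhere(r["pixels"])[:,::-1]]
    print(r["score"],r["point"],col,cv2.minAreaRect(np.array(B,np.float32)*1000))
```

```text
0.85 [ 5.75019401e-01 -4.30677119e-05  2.50332818e-01] [[ 0.  1.  0.]
 [ 1. -0. -0.]
 [-0.  0. -1.]] [-0.07  0.31  1.51 -0.    1.33 -0.07]
0.82 [79.2, 153.3] [169. 113. 134.] ((374.546142578125, 25.978185653686523), (35.60536575317383, 71.42340850830078), 34.07807922363281)
0.74 [301.7, 236.4] [66. 55. 47.] ((602.2910766601562, -64.05465698242188), (31.214683532714844, 72.3785400390625), 57.2852783203125)
0.62 [273.1, 148.5] [ 50.  88. 171.] ((566.5148315429688, 33.51420593261719), (71.06405639648438, 29.875566482543945), 38.043453216552734)
```

View pics/w2.png

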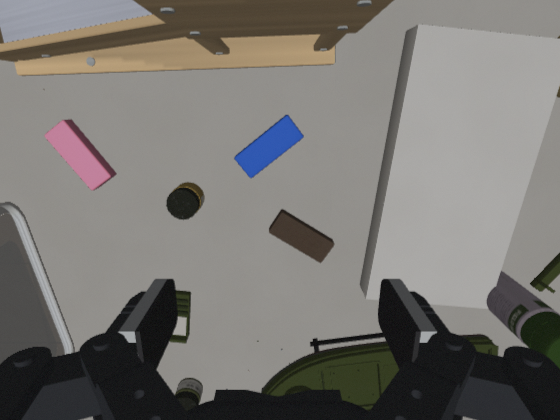

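The rows need all six keys. The picture is unchanged because the arm did not move.

Call:
apply_moves --series '[{"tx":-0.43,"ty":0.19,"tz":0,"ax":0,"ay":0,"az":0},{"tx":-0.43,"ty":0.19,"tz":0,"ax":0,"ay":0,"az":0},{"tx":-0.43,"ty":0.19,"tz":0,"ax":0,"ay":0,"az":0},{"tx":-0.43,"ty":0.19,"tz":0,"ax":0,"ay":0,"az":0},{"tx":-0.42,"ty":0.18,"tz":0,"ax":0,"ay":0,"az":0}]' --fingers 0

```text
clock: 1.45
tool_pos: [0.6039, -0.0659, 0.2502]
tcp_rot: [2.222, 2.22, -0.0]
force: [-0.3, 0.1, -0.6]
opening: 1.001
grasp_force: 0.0
```

Call:
apply_moves --series '[{"tx":0,"ty":0,"tz":0.3,"ax":0,"ay":0,"az":-1},{"tx":0,"ty":0,"tz":0.3,"ax":0,"ay":0,"az":-1},{"tx":0,"ty":0,"tz":0.3,"ax":0,"ay":0,"az":-1},{"tx":0,"ty":0,"tz":0.3,"ax":0,"ay":0,"az":-1},{"tx":0,"ty":0,"tz":0.3,"ax":0,"ay":0,"az":-1}]'

```text
clock: 1.95
tool_pos: [0.6036, -0.0653, 0.2048]
tcp_rot: [-1.684, -2.652, 0.0]
force: [-0.1, -0.3, -0.4]
opening: 0.997
grasp_force: 0.0
```

Call:
apply_moves --series '[{"tx":0,"ty":0,"tz":0.4,"ax":0,"ay":0,"az":-1},{"tx":0,"ty":0,"tz":0.4,"ax":0,"ay":0,"az":-1},{"tx":0,"ty":0,"tz":0.4,"ax":0,"ay":0,"az":-1},{"tx":0,"ty":0,"tz":0.4,"ax":0,"ay":0,"az":-1},{"tx":0,"ty":0,"tz":0.4,"ax":0,"ay":0,"az":-1}]'

```text
clock: 2.45
tool_pos: [0.6037, -0.0652, 0.1448]
tcp_rot: [1.07, 2.954, -0.0]
force: [-0.8, 0.6, -0.7]
opening: 1.001
grasp_force: 0.0
```

Call:
apply_moves --series '[{"tx":0,"ty":0,"tz":0,"ax":0,"ay":0,"az":-1},{"tx":0,"ty":0,"tz":0,"ax":0,"ay":0,"az":-0.5},{"tx":0,"ty":0,"tz":0,"ax":0,"ay":0,"az":0},{"tx":0,"ty":0,"tz":0,"ax":0,"ay":0,"az":0},{"tx":0,"ty":0,"tz":0,"ax":0,"ay":0,"az":0}]'

```text
clock: 2.95
tool_pos: [0.6034, -0.0646, 0.1454]
tcp_rot: [0.881, 3.015, 0.0]
force: [-0.3, 0.2, 0.2]
opening: 1.001
grasp_force: 0.0
```

Run:
```python
from h import *
s=env.sense(); M=R.from_rotvec(s["tcp_rot"]).as_matrix(); print(s["clock"],s["tool_pos"],M.round(3),s["joints"].round(2))
w=env.grab_frame("wrist"); save(w,"w3.png")
for r in env.regions_of(w,"block_centre"):
    col=w["pixels"][r["pixels"]].mean(0).round()
    B=[onz(w,x,.014)[:2] for x in np.argwhere(r["pixels"])[:,::-1]]
    rc=cv2.minAreaRect(np.array(B,np.float32)*1000)
    print(r["score"],r["point"],col,rc,"tool:",M.T@(np.array([*rc[0],14])/1000-s["tool_pos"]))
```

```text
2.95 [ 0.60344014 -0.06462326  0.14539867] [[-0.843  0.538  0.   ]
 [ 0.538  0.843 -0.   ]
 [-0.     0.    -1.   ]] [-0.18  0.44  1.58 -0.    1.12 -1.18]
0.98 [371.0, 92.8] [ 48.  87. 173.] ((566.8961181640625, 33.68842697143555), (71.24522399902344, 28.640256881713867), 38.02164077758789) tool: [0.08375076 0.06317253 0.13138229]
0.8 [278.4, 203.9] [69. 58. 50.] ((602.1922607421875, -64.70042419433594), (27.723529815673828, 71.718505859375), 58.0927734375) tool: [ 0.00104617 -0.00075035  0.13139831]
```

View pics/w3.png

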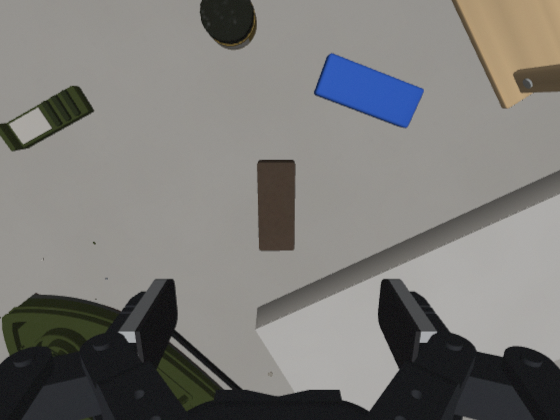

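Call:
apply_moves --series '[{"tx":0,"ty":0,"tz":0.9,"ax":0,"ay":0,"az":0},{"tx":0,"ty":0,"tz":0.9,"ax":0,"ay":0,"az":0},{"tx":0,"ty":0,"tz":0.9,"ax":0,"ay":0,"az":0},{"tx":0,"ty":0,"tz":0.9,"ax":0,"ay":0,"az":0},{"tx":0,"ty":0,"tz":0.5,"ax":0,"ay":0,"az":0}]'

```text
clock: 3.55
tool_pos: [0.602, -0.064, 0.0203]
tcp_rot: [-0.879, -3.013, 0.0]
force: [-0.6, 0.6, -0.1]
opening: 1.003
grasp_force: 0.0
```

Call:
apply_moves --series '[{"tx":0,"ty":0,"tz":0,"ax":0,"ay":0,"az":0},{"tx":0,"ty":0,"tz":0,"ax":0,"ay":0,"az":0},{"tx":0,"ty":0,"tz":0,"ax":0,"ay":0,"az":0},{"tx":0,"ty":0,"tz":0,"ax":0,"ay":0,"az":0},{"tx":0,"ty":0,"tz":0,"ax":0,"ay":0,"az":0}]' --fingers 1 --squeeze 25

```text
clock: 4.05
tool_pos: [0.6043, -0.0644, 0.0238]
tcp_rot: [0.878, 3.013, 0.001]
force: [0.1, 0.9, 4.0]
opening: 0.321
grasp_force: 25.5
```

Call:
apply_moves --series '[{"tx":0,"ty":0,"tz":0,"ax":0,"ay":0,"az":0},{"tx":0,"ty":0,"tz":0,"ax":0,"ay":0,"az":0},{"tx":0,"ty":0,"tz":0,"ax":0,"ay":0,"az":0},{"tx":0,"ty":0,"tz":0,"ax":0,"ay":0,"az":0},{"tx":0,"ty":0,"tz":0,"ax":0,"ay":0,"az":0}]'

```text
clock: 4.55
tool_pos: [0.6043, -0.0644, 0.0238]
tcp_rot: [0.878, 3.013, 0.001]
force: [-0.6, 0.6, 5.3]
opening: 0.322
grasp_force: 25.7
```

Call:
apply_moves --series '[{"tx":0,"ty":0,"tz":-0.5,"ax":0,"ay":0,"az":0},{"tx":0,"ty":0,"tz":-1,"ax":0,"ay":0,"az":0},{"tx":0,"ty":0,"tz":-1,"ax":0,"ay":0,"az":0},{"tx":0,"ty":0,"tz":-1,"ax":0,"ay":0,"az":0},{"tx":0,"ty":0,"tz":-1,"ax":0,"ay":0,"az":0}]'

```text
clock: 5.05
tool_pos: [0.6027, -0.0642, 0.1585]
tcp_rot: [-0.879, -3.016, 0.0]
force: [-0.0, 0.1, -0.6]
opening: 0.32
grasp_force: 25.0
```

Call:
apply_moves --series '[{"tx":0,"ty":0,"tz":-0.8,"ax":0,"ay":0,"az":-1},{"tx":0,"ty":0,"tz":-0.8,"ax":0,"ay":0,"az":-1},{"tx":0,"ty":0,"tz":-0.8,"ax":0,"ay":0,"az":-1},{"tx":0,"ty":0,"tz":-0.8,"ax":0,"ay":0,"az":-1},{"tx":0,"ty":0,"tz":-0.8,"ax":0,"ay":0,"az":-1}]'

```text
clock: 5.55
tool_pos: [0.6027, -0.0641, 0.2783]
tcp_rot: [-0.2, -3.135, -0.0]
force: [0.4, -0.8, -0.1]
opening: 0.319
grasp_force: 25.0
```

Call:
apply_moves --series '[{"tx":0,"ty":0,"tz":0,"ax":0,"ay":0,"az":-1},{"tx":0,"ty":0,"tz":0,"ax":0,"ay":0,"az":-0.6},{"tx":0,"ty":0,"tz":0,"ax":0,"ay":0,"az":0},{"tx":0,"ty":0,"tz":0,"ax":0,"ay":0,"az":0},{"tx":0,"ty":0,"tz":0,"ax":0,"ay":0,"az":0}]'

```text
clock: 6.05
tool_pos: [0.6029, -0.0642, 0.277]
tcp_rot: [0.012, -3.141, -0.0]
force: [0.1, -0.5, 0.3]
opening: 0.321
grasp_force: 25.0
```

Run:
```python
from h import *
s=env.sense(); M=R.from_rotvec(s["tcp_rot"]).as_matrix(); print(s["clock"],s["tool_pos"],M.round(3),s["opening"],s["joints"].round(2))
w=env.grab_frame("wrist"); c=env.grab_frame("side")
cc=cv2.resize(c["pixels"][90:260,170:350],(560,529),interpolation=cv2.INTER_CUBIC)
im=np.hstack([cv2.resize(w["pixels"],(400,300)),cv2.resize(cc,(400,300))])
x=np.vstack([im, ]);cv2.imwrite("pics/m4.png",im[:,:,::-1]); save(w,"w4.png")
```

```text
6.05 [ 0.60291981 -0.06421523  0.276995  ] [[-1.    -0.008 -0.001]
 [-0.008  1.     0.   ]
 [ 0.001  0.    -1.   ]] 0.32069821883909777 [-0.18  0.33  1.4  -0.    1.41 -1.75]
```

View pics/w4.png

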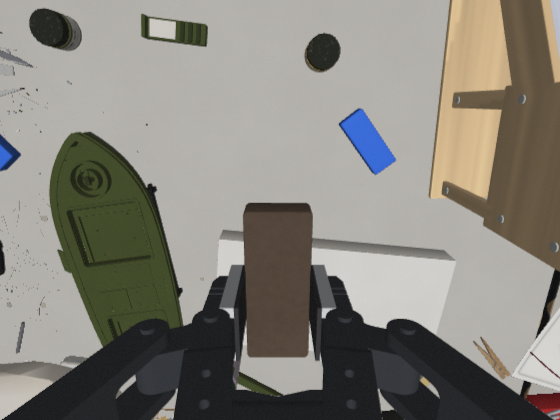

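Call:
apply_moves --series '[{"tx":0.24,"ty":0.9,"tz":0,"ax":0,"ay":0,"az":0},{"tx":0.24,"ty":0.9,"tz":0,"ax":0,"ay":0,"az":0},{"tx":0.24,"ty":0.9,"tz":0,"ax":0,"ay":0,"az":0},{"tx":0.24,"ty":0.9,"tz":0,"ax":0,"ay":0,"az":0},{"tx":0.24,"ty":0.9,"tz":0,"ax":0,"ay":0,"az":0}]'

```text
clock: 6.65
tool_pos: [0.5656, 0.0714, 0.2772]
tcp_rot: [0.013, -3.141, -0.0]
force: [0.6, 0.5, -0.0]
opening: 0.322
grasp_force: 25.0
```

Call:
apply_moves --series '[{"tx":0,"ty":0,"tz":0,"ax":0,"ay":0,"az":0},{"tx":0,"ty":0,"tz":0,"ax":0,"ay":0,"az":0},{"tx":0,"ty":0,"tz":0,"ax":0,"ay":0,"az":0},{"tx":0,"ty":0,"tz":0,"ax":0,"ay":0,"az":0},{"tx":0,"ty":0,"tz":0,"ax":0,"ay":0,"az":0}]'

```text
clock: 7.15
tool_pos: [0.5663, 0.0696, 0.2772]
tcp_rot: [0.012, -3.142, 0.0]
force: [0.8, -0.3, -0.5]
opening: 0.321
grasp_force: 25.0
```

Run:
```python
from h import *
s=env.sense(); print(s["clock"],s["tool_pos"],s["tcp_rot"])
w=env.grab_frame("wrist"); np.save("w5.npy",w,allow_pickle=True)
a=np.ascontiguousarray(w["pixels"][:,:,::-1])
for f in (.0,): pass
I=[[.567+i*.056,.144+j*.026,.2] for i,j in((-1,-1),(-1,1),(1,1),(1,-1))]
print(np.round([proj(w,x) for x in I]))
cv2.imwrite("pics/w5.png",a)
```

```text
7.15 [0.56631137 0.0695701  0.27721098] [ 1.15511041e-02 -3.14152482e+00  2.77580054e-04]
[[364. 143.]
 [456. 144.]
 [428. 314.]
 [350. 314.]]
```

View pics/w5.png

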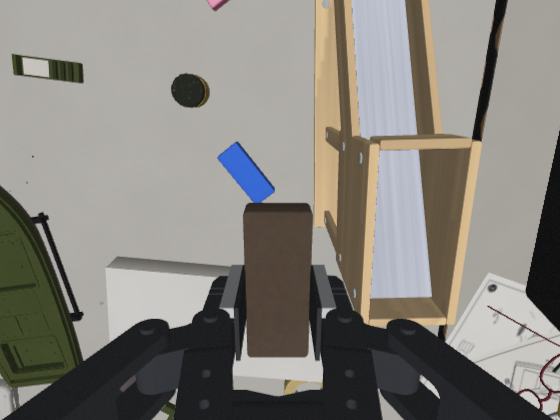

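The wrist view shows the mouth. Its inner corners are at about (378,149), (467,148), (447,299) and (371,303), and its outer corners at (367,137), (480,141), (456,321) and (364,324).

Run:
```python
from h import *
w=np.load("w5.npy",allow_pickle=True).item()
for C in ([(378,149),(467,148),(447,299),(371,303)],[(367,137),(480,141),(456,321),(364,324)]):
    P=np.array([onz(w,c,.2)[:2] for c in C]); print(P.round(4),P.mean(0).round(4))
    for a,b in((0,3),(1,2),(0,1),(3,2)):
        d=P[b]-P[a]; print(np.linalg.norm(d).round(4),np.degrees(np.arctan2(d[1],d[0])).round(1))
```

```text
[[0.5143 0.1263]
 [0.5133 0.1769]
 [0.6113 0.1808]
 [0.6147 0.1312]] [0.5634 0.1538]
0.1005 2.8
0.098 2.3
0.0506 91.0
0.0496 93.9
[[0.5076 0.1194]
 [0.5094 0.1836]
 [0.628  0.1894]
 [0.6308 0.128 ]] [0.569  0.1551]
0.1235 4.0
0.1188 2.8
0.0641 88.4
0.0615 92.6
```

Call:
apply_moves --series '[{"tx":-0.02,"ty":0.56,"tz":0,"ax":0,"ay":0,"az":0},{"tx":-0.02,"ty":0.56,"tz":0,"ax":0,"ay":0,"az":0},{"tx":-0.02,"ty":0.56,"tz":0,"ax":0,"ay":0,"az":0},{"tx":-0.02,"ty":0.56,"tz":0,"ax":0,"ay":0,"az":0},{"tx":-0.02,"ty":0.56,"tz":0,"ax":0,"ay":0,"az":-0.45}]'

```text
clock: 7.7
tool_pos: [0.5682, 0.1566, 0.2773]
tcp_rot: [0.08, -3.141, -0.0]
force: [-0.7, 0.2, -0.4]
opening: 0.32
grasp_force: 25.0
```

Call:
apply_moves --series '[{"tx":0,"ty":0,"tz":0.5,"ax":0,"ay":0,"az":0},{"tx":0,"ty":0,"tz":0.5,"ax":0,"ay":0,"az":0},{"tx":0,"ty":0,"tz":0,"ax":0,"ay":0,"az":0},{"tx":0,"ty":0,"tz":0,"ax":0,"ay":0,"az":0},{"tx":0,"ty":0,"tz":0,"ax":0,"ay":0,"az":0}]'

```text
clock: 8.2
tool_pos: [0.5689, 0.155, 0.2481]
tcp_rot: [-0.077, 3.139, 0.0]
force: [-0.1, 0.3, -0.4]
opening: 0.323
grasp_force: 25.0
```

Run:
```python
from h import *
s=env.sense(); print(s["clock"],s["tool_pos"],s["tcp_rot"])
w=env.grab_frame("wrist"); c=env.grab_frame("side")
cc=cv2.resize(c["pixels"][110:200,220:340],(400,300),interpolation=cv2.INTER_CUBIC)
im=np.hstack([cv2.resize(w["pixels"],(400,300)),cc])
cv2.imwrite("pics/m6.png",im[:,:,::-1])
```

```text
8.2 [0.56885436 0.15498119 0.24813912] [-7.66348845e-02  3.13924897e+00  3.49177583e-04]
```

View pics/m6.png

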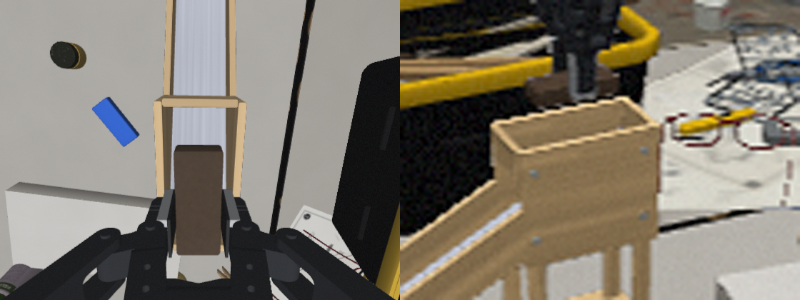

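The block is centred and parallel over the mouth: rim cols 153–245 of the half-size view, block centre at 198. I'll lower it to about 7 mm above the rim and release.

Call:
apply_moves --series '[{"tx":0,"ty":0,"tz":0.3,"ax":0,"ay":0,"az":0},{"tx":0,"ty":0,"tz":0.26,"ax":0,"ay":0,"az":0},{"tx":0,"ty":0,"tz":0,"ax":0,"ay":0,"az":0},{"tx":0,"ty":0,"tz":0,"ax":0,"ay":0,"az":0},{"tx":0,"ty":0,"tz":0,"ax":0,"ay":0,"az":0}]'

```text
clock: 8.8
tool_pos: [0.5684, 0.1544, 0.2305]
tcp_rot: [-0.075, 3.141, 0.0]
force: [-0.1, 1.1, -0.3]
opening: 0.317
grasp_force: 25.0
```

Call:
apply_moves --series '[{"tx":0,"ty":0,"tz":0,"ax":0,"ay":0,"az":0},{"tx":0,"ty":0,"tz":0,"ax":0,"ay":0,"az":0},{"tx":0,"ty":0,"tz":0,"ax":0,"ay":0,"az":0},{"tx":0,"ty":0,"tz":0,"ax":0,"ay":0,"az":0},{"tx":0,"ty":0,"tz":0,"ax":0,"ay":0,"az":0}]' --fingers 0

```text
clock: 9.3
tool_pos: [0.5683, 0.1545, 0.2306]
tcp_rot: [-0.075, 3.141, -0.0]
force: [-0.6, -0.5, 0.1]
opening: 0.997
grasp_force: 0.0
```

Call:
apply_moves --series '[{"tx":0,"ty":0,"tz":-0.5,"ax":0,"ay":0,"az":0},{"tx":0,"ty":0,"tz":-1,"ax":0,"ay":0,"az":0},{"tx":0,"ty":0,"tz":-1,"ax":0,"ay":0,"az":0},{"tx":0,"ty":0,"tz":0,"ax":0,"ay":0,"az":0},{"tx":0,"ty":0,"tz":0,"ax":0,"ay":0,"az":0}]'

```text
clock: 9.8
tool_pos: [0.5686, 0.1546, 0.3063]
tcp_rot: [-0.075, 3.139, 0.001]
force: [-0.1, 0.3, -1.2]
opening: 1.003
grasp_force: 0.0
```

Call:
apply_moves --series '[{"tx":0,"ty":0,"tz":0,"ax":0,"ay":0,"az":0},{"tx":0,"ty":0,"tz":0,"ax":0,"ay":0,"az":0},{"tx":0,"ty":0,"tz":0,"ax":0,"ay":0,"az":0},{"tx":0,"ty":0,"tz":0,"ax":0,"ay":0,"az":0},{"tx":0,"ty":0,"tz":0,"ax":0,"ay":0,"az":0}]'

```text
clock: 10.3
tool_pos: [0.5682, 0.1545, 0.3051]
tcp_rot: [0.075, -3.14, 0.0]
force: [-0.1, -0.6, -0.3]
opening: 1.005
grasp_force: 0.0
```

Run:
```python
from h import *
s=env.sense(); print(s["clock"],s["tool_pos"],s["opening"])
w=env.grab_frame("wrist"); c=env.grab_frame("side")
cc=cv2.resize(c["pixels"][130:235,175:315],(400,300),interpolation=cv2.INTER_CUBIC)
im=np.hstack([cv2.resize(w["pixels"],(400,300)),cc])
cv2.imwrite("pics/m7.png",im[:,:,::-1])
y=np.radians(3);m=np.array([.569,.155,.2]);f=m+[-.213*np.cos(y),-.213*np.sin(y),-.153]
print("foot",f)
for q in(w,c):
  print("foot px",proj(q,f))
  for r in env.regions_of(q,"block_centre"): print(r["score"],r["point"],q["pixels"][r["pixels"]].mean(0).round(),onz(q,r["point"],f[2]+.005))
```

```text
10.3 [0.5681855  0.15446023 0.30508894] 1.0046607448585811
foot [0.35629191 0.14385244 0.047     ]
foot px [np.float64(277.2866855201122), np.float64(-51.98874597836911)]
0.6 [182.3, 164.2] [ 50.  86. 168.] [0.56020762 0.05064904 0.052     ]
0.58 [146.4, 2.9] [125.  85.  97.] [0.40780642 0.02207843 0.052     ]
foot px [np.float64(201.11718604484776), np.float64(213.29517546999972)]
0.67 [376.4, 344.1] [ 37.  86. 186.] [ 0.54087517 -0.41080264  0.052     ]
0.64 [285.9, 230.8] [ 49.  88. 166.] [ 0.53080661 -0.02694157  0.052     ]
```

View pics/m7.png

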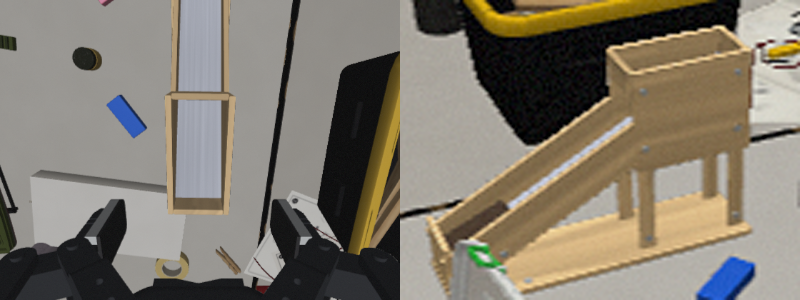

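The mouth is empty. The block lies lengthwise at the foot of the chute, at about (201,208) in side, where the foot projects to (201,213). The gripper is clear.

```bash
python3 -c "
from workcell import env
print(env.hand_in())"
```

```text
the job is handed in; nothing more can be done
None
```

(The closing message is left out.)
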